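Fit the camera head to the bench microscope's bayonet mount

TASK

Lift the blue camera head out of the wooden rack and fit it into the round bayonet mount of the white microscope stand: set its pins into the entry slots, push it down gently against the spring (never forcing it: pressing and twisting, the force on the mount stays under about 45 N), twist it a quarter turn clockwise seen from above, and let the spring lift it into its lock, then let go. It must stay locked, upright and untouched, and the eyepiece and the other things on the bench must be left where they are.

Things in the scene. Friction and masses are not known exactly. Their poses are not given: they have to be found in the camera images.
- camera_grip (a point): Centre of the camera head's square blue body, where to grip it: 44 x 44 mm block, 48 mm tall, sides along this point's x and y, z up; 0.2 to 0.34 kg. Under it a black flange, 56 mm diameter, 5 mm thick, its underside 29 mm below this point. It starts upright in one of the rack's holes, flange resting on the rack. White marks on flange and top lie along x. A half turn makes no difference.
- camera_pins (a point): Point on the camera head's axis at the height of its two brass bayonet pins, 43.5 mm below camera_grip. The pins stick out along this point's +x and -x to 21 mm from the axis; each is 6 mm wide, 5 mm tall (tops 12 mm, undersides 17 mm below the flange's underside). They stand on a steel nose, 30 mm diameter, that ends 32 mm below the flange's underside with a chamfer.
- mount (a point): Axis of the bayonet mount on the stand at its NOMINAL top height, 140 mm over the table; z up. The focus was left at random: the real top is up to 14 mm above or below and not measured; find it by touch. Entry slots along this point's +x and -x (white marks); a quarter turn clockwise from above brings the pins to a firm stop on +y and -y (red marks). The mount does not give way.
- lip (a point): A point on the mount's axis 4.5 mm below point mount (nominal too). The mount: black housing, 68 mm outer diameter; aluminium lip 9 mm thick, bore 32.4 mm, two 8.5 mm wide slots through it. Under the lip pins turn clockwise only; at the red marks pockets 4 mm deep in its underside catch them. Flange over real mount top: locked 7 mm; pins pass under the lip at 3 mm or less; rigid stop at 0.
- plunger (a joint): Travel (m) of the spring plate in the mount, pressed by the nose's end: 0 free, growing as pressed. The nose meets it with the flange 13 mm above the real mount top, pins 4 mm into the slots: 5 N to start, then 0.6 N more per mm. About 0.006 when locked, at least 0.010 while pins pass under the lip, 0.013 at the rigid stop. If pins miss the slots they rest on the lip, flange 17 mm up.
- stand: White microscope stand fixed to the table; origin on the table under the mount's axis. Base plate 190 x 170 x 22 mm; a pillar 174 mm tall, 32 mm thick, stands 92 mm from the mount's axis on the +x side, with the focus block (44 x 78 mm with its knobs) on it, below the mount's top.
- camera: The same camera head; this origin is the centre of the flange's underside, 29 mm below camera_grip, axes parallel to it.
- rack: Fixed wooden rack, 85 x 220 x 45 mm, long side along its y; origin under its centre. Two 46 mm holes 110 mm apart (at y = +55 and -55 mm); one holds the camera head, the other the eyepiece.
- eyepiece: Black round eyepiece tube in the rack's other hole (44 mm diameter, 60 mm tall over the rack); origin at its flange's underside. To be left alone.
- stain_bottle: Amber bottle, 44 mm diameter, 85 mm tall; origin under its centre. Bystander.
- specimen_jar: Green glass jar, 72 mm diameter, 120 mm tall; origin under its centre. Bystander.
- beaker: Glass beaker, 70 mm diameter, 90 mm tall; origin under its centre. Bystander.
- petri_dish: Glass dish, 90 mm diameter, 15 mm tall; origin under its centre. Bystander.
- slide_box: Dark wooden slide box, 170 x 85 x 32 mm; origin under its centre. Bystander.
- brush: Small brush, 160 mm long, lying on the table; bystander.
There are look-alikes about, which are no part of the job. What is shaped like the camera but purple or turquoise is not meant.

How it is judged:
By the outcome, as a careful person would: the job done as asked, in the order asked, and still so for the second after the job is handed in, with the robot touching nothing.
It also fails if it takes over 64 s, if anything falls off the work surface, if the arm or the gripper's body presses on something with over 40 N, if the wrist force passes 120 N, or if a joint passes its speed limit or range.

ROBOT

A 6-joint arm with a two-finger parallel gripper is mounted at the origin on the work surface. World frame = base frame: x ahead of the robot, y to its left, z up, the work surface at z = 0. Lengths are in m, angles in degrees, forces in N, time in s.
With the tool pointing down it reaches from about 0.3 to 0.75 m from the base axis. Payload 8.5 kg.
Tool frame: the origin (TCP) lies between the finger pads; the fingertips stand env.finger_overhang ahead of it and the grasp point (between the pads) lies 2 mm behind it (env.finger_overhang is the distance from the TCP to the fingertips, in m); z points along the fingers, y is the line along which they close (so a half turn about z gives the same grasp; the last joint's range is limited). The gripper opens to 85 mm and grips with 20 to 120 N. Pads are 22 mm wide; open, the fingers measure 114 mm over their backs; the gripper's body (76 mm by 85 mm) begins 54 mm behind the grasp point. The pads swing forward as they close: fully open they stand 13 mm farther back than shut.
Start: joints at [-81.377, 21.807, 74.336, -0, 83.858, -12.336], TCP at [0.197, -0.514, 0.211] pointing down, gripper open.
Joint ranges: [-178.18, 178.18], [-50.72, 133.34], [12.68, 142.11], [-81.47, 261.47], [9.98, 163.14], [-165.26, 165.26]. Speed limits (degrees/s): [136.94, 136.94, 180, 180, 180, 180].

INTERFACE

Orientations are given as a 3x3 rotation matrix whose columns are the frame's x, y, z axes.
In Python, from rig import env gives the robot as it stands. The module is installed in compiled form; this text tells all that it offers.
- The arm moves only by the tool jog_arm, never from a script. Its arguments are lists of equal length, an entry for each row: "hand": the finger opening in m, from 0 to 0.0854; "travel": the shift along the world's x, y, z in m, a list of three; "yaw": the turn about the world's z in rad. A call has exactly 5 rows; each row shifts and turns the commanded pose from where the row before left it; what a row does not reach is not made up. A row lasts 1/8 s, in which the tool goes at most 62.5 mm and 10.7 degrees, less where a joint would pass 70% of its speed; a pose out of reach is approached as far as the arm can. A call is refused whole if a number of a shift passes 0.0625 or a number of a turn 0.188, either way. A call with a gripper value outside its range is refused whole. The fingers move at their own pace and stop on an object; "grip_force" is the grip in N (left out, the last holds). Time passes only in rows, so rows that do not move let the fingers close, or fill a call up. It gives the time, the measured TCP pose, the force, the opening and the grip force at its end, in the units of the state.
- env.observe(): the state, without advancing time (a new reading comes with each control period).
- env.get_image(name): name is "side" or "top" or "wrist"; returns the picture (400x640x3 uint8, red, green, blue); there is no depth.
- env.calibration(name): a dict with "fx", "fy", "cx", "cy" (pixels), "k1" (the pictures are not rectified: a ray, as slopes to the right and down, at radius r is drawn at 1 + k1 r^2 times it, then the intrinsics apply), "position" and "rotation" of the camera in the world; the wrist camera has in their place "hand_eye" (4x4, takes a point from camera to tool coordinates, whose origin is the TCP and whose axes are the flange's). Camera axes: x right, y down, z forward; pixel columns grow to the right and rows downward; lengths in m; the calibration is good to about 2 mm. A picture is of the moment at which its call begins: read the wrist's pose just before it. calibration takes no time and is no camera call.
- env.close_job(): hands the job in; it is judged then, once.
The state is a dict: "time_s": time; "q": joint angles; "qvel": joint speeds; "joint_efforts": joint torques, N m; "position": TCP position; "tool_rot": TCP orientation; "ft_force": force on the tool from outside, world axes, zero at the start; "wrist_torque": the same for the moment, N m; "grip_width": finger opening in m; "gripper_force": force on a finger pad.
Only numpy, scipy, OpenCV 4.12 (cv2) and the standard library are available. Lean on these libraries where they do the work, as an engineer would, in place of code of your own. Each camera call takes 0.05 s, during which the arm holds its last target. There are 200 camera calls.

## Working session

There is one attempt and no reset: what is moved stays moved. The work goes in short steps, Python scripts to look and compute and a tool call to move; the robot and the scene stay as the last step left them, time stands still between calls to the robot, and variables do not carry over. Pictures are saved under pics/ and viewed, at most 13 in all, crops included, and the job is handed in when it is done.

Besides the shell and the picture viewer there is one more tool, called after ">>>" by a JSON object that holds its "method" and its "body", one argument or row to a line. jog_arm: Moves the arm, as the interface text tells. Its arguments: {"type":"object","properties":{"hand":{"type":"array"},"travel":{"type":"array"},"yaw":{"type":"array"},"grip_force":{"type":"number"}},"required":["hand","travel","yaw"]}

```bash
mkdir -p pics; cat > h.py <<'E'
import numpy as np, cv2
from rig import env
def shot(n,f=None):
    s=env.observe(); im=env.get_image(n)
    if f: cv2.imwrite(f'pics/{f}.png',im[:,:,::-1])
    return s,im
def cam(n,s=None):
    c=env.calibration(n)
    if n!='wrist': return c,np.array(c['position']),np.array(c['rotation'])
    H=np.array(c['hand_eye']);R=np.array(s['tool_rot']);p=np.array(s['position'])
    return c,p+R@H[:3,3],R@H[:3,:3]
def ray(n,uv,s=None):
    c,p,R=cam(n,s)
    K=np.array([[c['fx'],0,c['cx']],[0,c['fy'],c['cy']],[0,0,1.]])
    # distorted slopes -> undistorted
    d=np.array([(uv[0]-c['cx'])/c['fx'],(uv[1]-c['cy'])/c['fy']]); q=d.copy()
    for _ in range(30): q=d/(1+c['k1']*(q@q))
    v=R@np.array([q[0],q[1],1]); return p,v/np.linalg.norm(v)
def plane(n,uv,z,s=None):
    p,v=ray(n,uv,s); return p+v*(z-p[2])/v[2]
def cross(r1,r2):
    A=[];b=[]
    for p,v in (r1,r2):
        M=np.eye(3)-np.outer(v,v);A.append(M);b.append(M@p)
    x=np.linalg.lstsq(np.vstack(A),np.hstack(b),rcond=None)[0]
    return x,[float(np.linalg.norm((np.eye(3)-np.outer(v,v))@(x-p))) for p,v in (r1,r2)]
E
python3 - <<'E'
from h import *
for n in('top','side'):
    shot(n,n+'0'); c=env.calibration(n); print(n,c['position'],np.round(c['rotation'],3).tolist(),c['fx'],c['k1'])
print(env.finger_overhang,np.round(env.calibration('wrist')['hand_eye'],3).tolist()); s=env.observe();print(s['position'],np.round(s['tool_rot'],3).tolist(),s['time_s'])
E
```

```text
top [3.71610789e-01 3.62935665e-04 1.22995569e+00] [[0.02, -0.986, 0.165], [-1.0, -0.018, 0.014], [-0.011, -0.165, -0.986]] 437.2622340432071 0.00759716839900198
side [0.36347588 0.84984949 0.63429878] [[-0.967, -0.131, 0.217], [-0.254, 0.487, -0.836], [0.004, -0.864, -0.504]] 391.4542463109574 -0.0737414329492332
0.017 [[0.0, -0.962, -0.274, 0.07], [1.0, 0.001, -0.001, 0.001], [0.001, -0.274, 0.962, -0.163], [0.0, 0.0, 0.0, 1.0]]
[ 0.19667581 -0.51332467  0.21017159] [[0.934, 0.358, -0.0], [0.358, -0.934, 0.001], [0.0, -0.001, -1.0]] 0.1
```

View pics/top0.png

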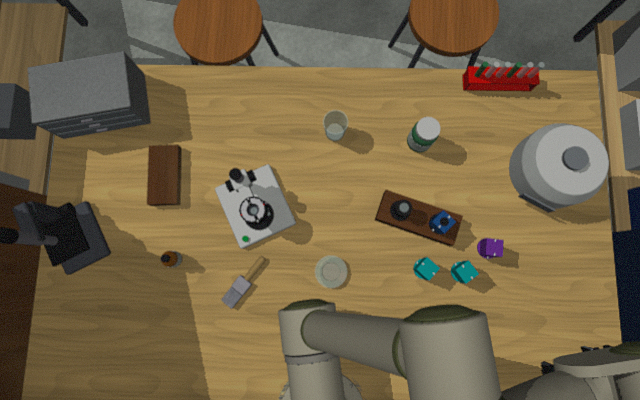

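View pics/side0.png

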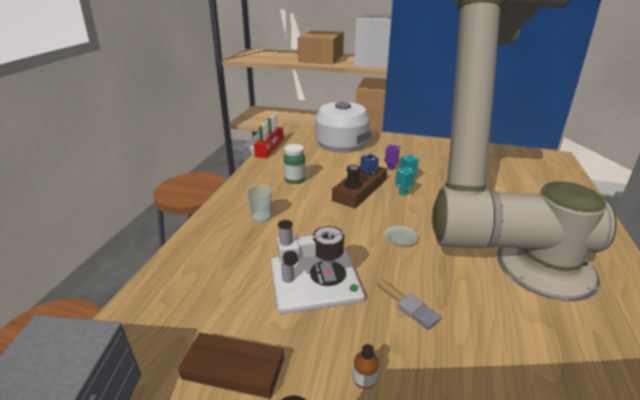

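The top view shows the blue head in the rack at about (443,222), the eyepiece at (401,208), the mount at (256,211) and its pillar at about (238,178). The side view shows the blue head at (370,163) and the mount at (328,240).

```bash
python3 - <<'E'
from h import *
def blob(n,box):
    _,im=shot(n); x0,y0,x1,y1=box
    h=cv2.cvtColor(im,cv2.COLOR_RGB2HSV)[y0:y1,x0:x1]
    m=cv2.inRange(h,(105,110,40),(125,255,255)); k,l,st,c=cv2.connectedComponentsWithStats(m)
    i=1+np.argmax(st[1:,4]); print(n,st[i]+[x0,y0,0,0,0],c[i]+[x0,y0]); return c[i]+[x0,y0]
t=blob('top',(420,200,475,245)); s=blob('side',(350,145,385,185))
print(cross(ray('top',t),ray('side',s)), plane('top',t,.09))
print('mount',cross(ray('top',(256,211)),ray('side',(328,238))),plane('top',(256,211),.14))
print('eyep',plane('top',(401,207),.105)); print('pillar',plane('top',(238,176),.174))
for p in [(388,191),(462,215),(376,218),(453,244)]: print('rack',plane('top',p,.045))
E
```

```text
top [429 211  27  23 278] [441.65107914 222.3381295 ]
side [361 157  16  16 204] [368.55392157 164.49019608]
(array([ 0.50290121, -0.31014202,  0.06756349]), [0.0005552795825624712, 0.0005552795825623973]) [ 0.50091351 -0.30412219  0.09      ]
mount (array([0.51938076, 0.17809095, 0.11733947]), [0.0014495435236791144, 0.0014495435236791903]) [0.51494888 0.17427241 0.14      ]
eyep [ 0.53713277 -0.19618426  0.105     ]
pillar [0.59686287 0.21726868 0.174     ]
rack [ 0.58972642 -0.17148954  0.045     ]
rack [ 0.52712418 -0.37170676  0.045     ]
rack [ 0.51443068 -0.13848478  0.045     ]
rack [ 0.4480978  -0.34499725  0.045     ]
```

>>> {"method": "jog_arm", "body": {
  "hand": [0.085, 0.085, 0.085, 0.085, 0.085],
  "travel": [
    [0.04, 0.026, 0.01],
    [0.045, 0.03, 0.005],
    [0.045, 0.03, 0.005],
    [0.045, 0.03, 0],
    [0.045, 0.03, 0]
  ],
  "yaw": [0, 0, 0, 0, 0]
}}

```text
time_s: 0.82
position: [0.418, -0.3664, 0.2307]
tool_rot: [[0.934, 0.358, -0.0], [0.358, -0.934, -0.0], [-0.0, -0.0, -1.0]]
ft_force: [1.4, -0.7, 0.2]
grip_width: 0.0854
gripper_force: 0.0
```

>>> {"method": "jog_arm", "body": {
  "hand": [0.085, 0.085, 0.085, 0.085, 0.085],
  "travel": [
    [0.045, 0.03, 0],
    [0.036, 0.026, 0],
    [0, 0, 0],
    [0, 0, 0],
    [0, 0, 0]
  ],
  "yaw": [0, 0, 0, 0, 0]
}}

```text
time_s: 1.45
position: [0.4969, -0.3124, 0.2307]
tool_rot: [[0.934, 0.356, -0.0], [0.356, -0.934, -0.0], [-0.0, -0.0, -1.0]]
ft_force: [-0.3, 0.7, 0.0]
grip_width: 0.085
gripper_force: 0.0
```

```bash
python3 - <<'E'
from h import *
s,im=shot('wrist','w1'); print(s['position'],np.round(s['tool_rot'],4).tolist(),s['time_s'])
E
```

```text
[ 0.49694879 -0.31238379  0.23074382] [[0.9344, 0.3563, -0.0002], [0.3563, -0.9344, -0.0001], [-0.0002, -0.0, -1.0]] 1.45
```

View pics/w1.png

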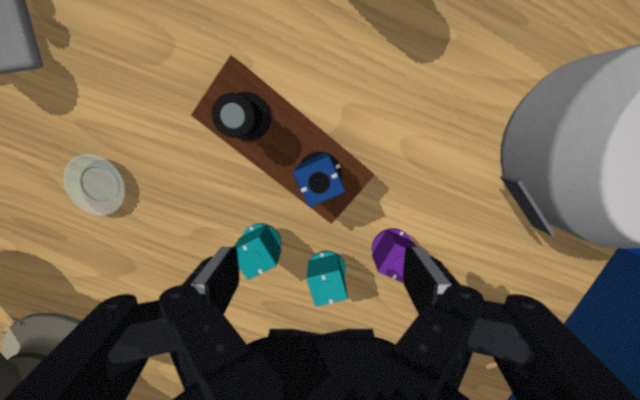

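The wrist view shows the blue head's top at about (320,180), with white marks near (305,183) and (334,172). The eyepiece is at (235,115) and the look-alikes are lower in the picture. I'll zoom in on the head.

```bash
python3 - <<'E'
from h import *
im=cv2.imread('pics/w1.png')[140:225,270:370]
cv2.imwrite('pics/w1c.png',cv2.resize(im,None,fx=6,fy=6,interpolation=cv2.INTER_CUBIC))
h=cv2.cvtColor(im,cv2.COLOR_BGR2HSV); m=cv2.inRange(h,(105,110,40),(125,255,255))
print(np.percentile(h[m>0][:,2],[5,25,50,75,95]))
E
```

```text
[ 61.  99. 122. 124. 127.]
```

View pics/w1c.png

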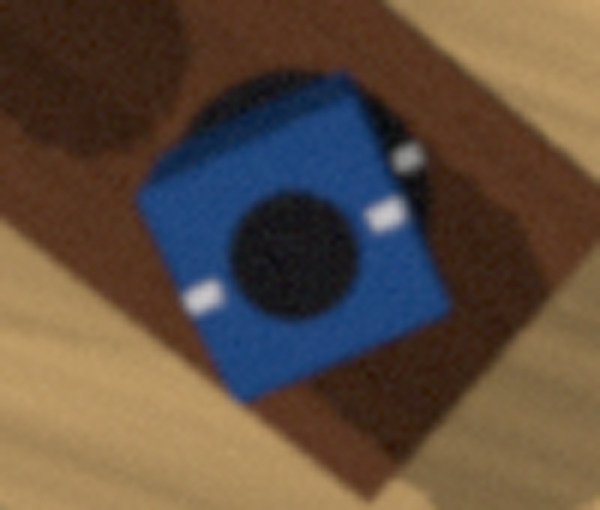

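The crop shows the top face's black disc at (319.2,182.8) in full-image pixels. Its white marks are at (304.0,189.5) and (334.5,175.8), and the block looks slightly rotated relative to the tool.

```bash
python3 - <<'E'
from h import *
s=env.observe()
c=(319.2,182.8)
C=plane('wrist',c,.098,s); a=plane('wrist',(304,189.5),.098,s); b=plane('wrist',(334.5,175.8),.098,s)
d=b-a; print(C,(a+b)/2,np.linalg.norm(d),np.degrees(np.arctan2(d[1],d[0])))
# top face disc in the top view
_,im=shot('top','t1'); cv2.imwrite('pics/t1c.png',cv2.resize(im[195:250,415:515,::-1],None,fx=6,fy=6,interpolation=cv2.INTER_CUBIC))
print('purple',plane('wrist',(395,255),.09,s),'turq',plane('wrist',(262,240),.09,s),'tool yaw',np.degrees(np.arctan2(s['tool_rot'][1][0],s['tool_rot'][0][0])),s['q'])
E
```

```text
[ 0.50290305 -0.30905577  0.098     ] [ 0.5029905  -0.30896021  0.098     ] 0.036121211494936634 -44.48681164115975
purple [ 0.45141291 -0.42540796  0.09      ] turq [ 0.41327704 -0.27118215  0.09      ] tool yaw 20.867324295495198 [-4.36965567e+01  2.48819267e+01  6.60125116e+01 -7.14280032e-03
  8.91085465e+01  2.54362303e+01]
```

View pics/t1c.png

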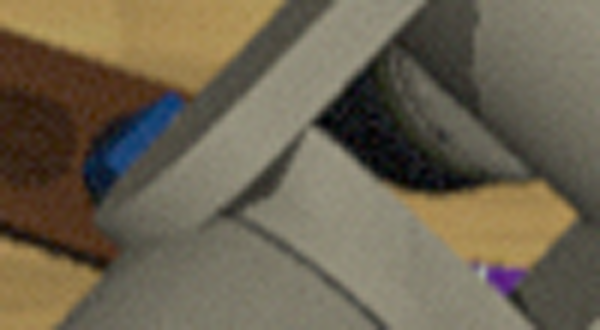

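The arm hides the head in the top view, so the second view for its height has to come from the wrist camera, lower and turned.

>>> {"method": "jog_arm", "body": {
  "hand": [0.085, 0.085, 0.085, 0.085, 0.085],
  "travel": [
    [0.003, 0.0015, -0.02],
    [0.003, 0.002, -0.02],
    [0, 0, -0.02],
    [0, 0, 0],
    [0, 0, 0]
  ],
  "yaw": [0.145, 0.145, 0.14, 0, 0]
}}

```text
time_s: 2.17
position: [0.5038, -0.3086, 0.1717]
tool_rot: [[0.702, 0.712, 0.001], [0.712, -0.702, -0.001], [0.0, 0.001, -1.0]]
ft_force: [0.0, 0.1, -0.3]
grip_width: 0.0853
gripper_force: 0.0
```

```bash
python3 - <<'E'
from h import *
s,im=shot('wrist','w2'); print(s['position'],'yaw',np.degrees(np.arctan2(s['tool_rot'][1][0],s['tool_rot'][0][0])),s['time_s'])
cv2.imwrite('pics/w2c.png',im[90:330,160:480,::-1].repeat(2,0).repeat(2,1))
# blue top face
h=cv2.cvtColor(im,cv2.COLOR_RGB2HSV); m=cv2.inRange(h,(105,110,105),(125,255,255)); m[:, :200]=0; m[:,440:]=0;m[320:]=0
cs,_=cv2.findContours(m,cv2.RETR_EXTERNAL,cv2.CHAIN_APPROX_NONE); c=max(cs,key=cv2.contourArea); print(cv2.minAreaRect(c),cv2.boundingRect(c))
E
```

```text
[ 0.5038017  -0.30863228  0.17168585] yaw 45.41219762738016 2.175
((319.0, 203.0), (46.0, 48.0), 90.0) (295, 180, 49, 47)
```

View pics/w2c.png

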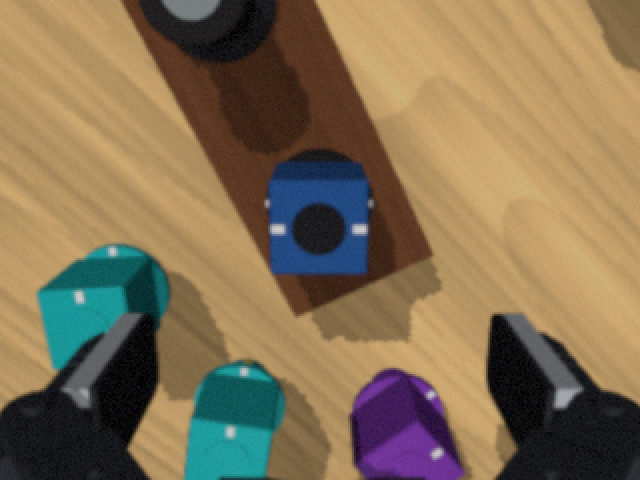

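The head is square to the tool. Its disc is at (319.5,204.5), with marks at (299,204.5) and (340,204.5). Next I'll triangulate the height.

```bash
python3 - <<'E'
from h import *
s=env.observe()
class D: pass
R=np.array([[0.9344,0.3563,-0.0002],[0.3563,-0.9344,-0.0001],[-0.0002,0,-1]])
s1=dict(position=[0.49694879,-0.31238379,0.23074382],tool_rot=R)
print(cross(ray('wrist',(319.2,182.8),s1),ray('wrist',(319.5,204.5),s)))
for z in(.095,.098,.101):
    a=plane('wrist',(299,204.5),z,s);b=plane('wrist',(340,204.5),z,s); print(z,(a+b)/2,np.linalg.norm(b-a), plane('wrist',(319.5,204.5),z,s))
E
```

```text
(array([ 0.50243128, -0.30950574,  0.09489224]), [0.0004083383232684664, 0.00040833832326853147])
0.095 [ 0.50287024 -0.30949149  0.095     ] 0.03655226256581344 [ 0.5028704  -0.30949102  0.095     ]
0.098 [ 0.50350023 -0.30886862  0.098     ] 0.0360950548346317 [ 0.5035004  -0.30886816  0.098     ]
0.101 [ 0.50413022 -0.30824576  0.101     ] 0.03563784710345004 [ 0.50413039 -0.3082453   0.101     ]
```

>>> {"method": "jog_arm", "body": {
  "hand": [0.085, 0.085, 0.085, 0.085, 0.085],
  "travel": [
    [-0.0005, -0.0004, -0.035],
    [0, 0, -0.035],
    [0, 0, -0.03],
    [0, 0, 0],
    [0, 0, 0]
  ],
  "yaw": [0, 0, 0, 0, 0]
}}

```text
time_s: 2.85
position: [0.5039, -0.3092, 0.0725]
tool_rot: [[0.7, 0.714, 0.002], [0.714, -0.7, -0.002], [0.0, 0.003, -1.0]]
ft_force: [0.9, 1.1, 0.8]
grip_width: 0.0849
gripper_force: 0.0
```

>>> {"method": "jog_arm", "body": {
  "hand": [0.035, 0.035, 0.035, 0.035, 0.035],
  "travel": [
    [0, 0, 0],
    [0, 0, 0],
    [0, 0, 0],
    [0, 0, 0],
    [0, 0, 0]
  ],
  "yaw": [0, 0, 0, 0, 0],
  "grip_force": 80
}}

```text
time_s: 3.48
position: [0.5034, -0.3086, 0.0721]
tool_rot: [[0.7, 0.714, 0.001], [0.714, -0.7, -0.001], [-0.0, 0.002, -1.0]]
ft_force: [-2.2, 2.3, 8.5]
grip_width: 0.0409
gripper_force: 79.6
```

>>> {"method": "jog_arm", "body": {
  "hand": [0.035, 0.035, 0.035, 0.035, 0.035],
  "travel": [
    [0, 0, 0.01],
    [0, 0, 0.03],
    [0, 0, 0.045],
    [0, 0, 0.05],
    [0, 0, 0.05]
  ],
  "yaw": [0, 0, 0, 0, 0]
}}

```text
time_s: 4.1
position: [0.5029, -0.3082, 0.2575]
tool_rot: [[0.7, 0.714, -0.0], [0.714, -0.7, 0.0], [0.0, -0.001, -1.0]]
ft_force: [0.7, 0.3, -3.1]
grip_width: 0.0404
gripper_force: 81.5
```

>>> {"method": "jog_arm", "body": {
  "hand": [0.035, 0.035, 0.035, 0.035, 0.035],
  "travel": [
    [0, 0.03, 0.02],
    [0, 0.045, 0],
    [0, 0.05, 0],
    [0, 0.05, 0],
    [0, 0.05, 0]
  ],
  "yaw": [0, 0.1, 0.15, 0.15, 0.15]
}}

```text
time_s: 4.72
position: [0.5027, -0.0818, 0.2759]
tool_rot: [[0.218, 0.976, -0.0], [0.976, -0.218, 0.0], [0.0, -0.0, -1.0]]
ft_force: [1.1, -1.2, -3.3]
grip_width: 0.0408
gripper_force: 81.6
```

>>> {"method": "jog_arm", "body": {
  "hand": [0.035, 0.035, 0.035, 0.035, 0.035],
  "travel": [
    [0, 0.05, 0],
    [0, 0.05, 0],
    [0, 0.04, 0],
    [0, 0, 0],
    [0, 0, 0]
  ],
  "yaw": [0.15, 0.15, 0.1, 0, 0]
}}

```text
time_s: 5.35
position: [0.5031, 0.0562, 0.2758]
tool_rot: [[-0.173, 0.985, -0.0], [0.985, 0.173, -0.0], [-0.0, -0.0, -1.0]]
ft_force: [-0.7, 0.1, -3.1]
grip_width: 0.0405
gripper_force: 81.6
```

```bash
python3 - <<'E'
from h import *
s,im=shot('wrist','w3'); print(s['position'],'yaw',np.degrees(np.arctan2(s['tool_rot'][1][0],s['tool_rot'][0][0])),s['time_s'],s['ft_force'],s['grip_width'])
E
```

```text
[0.50308815 0.05617376 0.2757792 ] yaw 99.98803438135151 5.35 [-0.71318256  0.14717661 -3.11178597] 0.04049982463032963
```

View pics/w3.png

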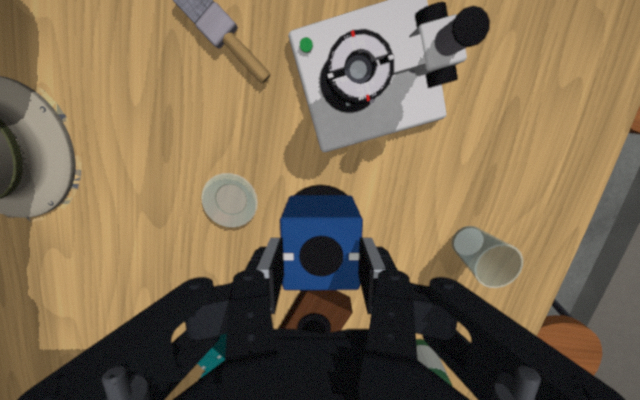

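The mount is in view, with red marks near (352,33) and (368,98) and white marks near (332,76) and (391,57). The head sits square in the grip.

```bash
cat >> h.py <<'E'
def marks(im,box):
    x0,y0,x1,y1=box; h=cv2.cvtColor(im,cv2.COLOR_RGB2HSV)[y0:y1,x0:x1]
    m=cv2.inRange(h,(0,120,90),(8,255,255))|cv2.inRange(h,(172,120,90),(180,255,255))
    k,l,st,c=cv2.connectedComponentsWithStats(m)
    i=1+np.argsort(-st[1:,4])[:4]; return [(c[j]+[x0,y0],int(st[j,4])) for j in i]
E
python3 - <<'E'
from h import *
s=env.observe(); im=cv2.imread('pics/w3.png')[:,:,::-1].copy()
ms=marks(im,(310,10,410,120)); print(ms)
for z in(.126,.14,.154):
    a=plane('wrist',ms[0][0],z,s);b=plane('wrist',ms[1][0],z,s);w=plane('wrist',(332,76),z,s);v=plane('wrist',(391,57),z,s)
    an=lambda d:np.degrees(np.arctan2(d[1],d[0])); print(z,(a+b)/2,np.linalg.norm(a-b),an(a-b),(w+v)/2,an(v-w))
E
```

```text
[(array([352.38095238,  32.95238095]), 21), (array([367.57142857,  97.61904762]), 21)]
0.126 [0.52197815 0.18559133 0.126     ] 0.06398529459645351 116.01182455016904 [0.52320698 0.18537457 0.126     ] 26.973056880005974
0.14 [0.52063735 0.18281112 0.14      ] 0.06112088309912859 116.01182455016901 [0.52181117 0.18260407 0.14      ] 26.97305688000602
0.154 [0.51929655 0.18003092 0.154     ] 0.058256471601803646 116.01182455016898 [0.52041536 0.17983357 0.154     ] 26.97305688000602
```

>>> {"method": "jog_arm", "body": {
  "hand": [0.035, 0.035, 0.035, 0.035, 0.035],
  "travel": [
    [0, 0.025, 0],
    [0, 0.02, 0],
    [0, 0, 0],
    [0, 0, 0],
    [0, 0, 0]
  ],
  "yaw": [0.15, 0.15, 0, 0, 0]
}}

```text
time_s: 6.02
position: [0.5033, 0.1006, 0.2758]
tool_rot: [[-0.455, 0.891, 0.0], [0.891, 0.455, -0.0], [-0.0, -0.0, -1.0]]
ft_force: [-0.3, -0.5, -2.7]
grip_width: 0.0407
gripper_force: 81.6
```

```bash
python3 - <<'E'
from h import *
s,im=shot('wrist','w4'); print(s['position'],'yaw',np.degrees(np.arctan2(s['tool_rot'][1][0],s['tool_rot'][0][0])),s['time_s'])
print(marks(im,(250,0,640,300)))
E
```

```text
[0.50334037 0.10060283 0.27575052] yaw 117.0596718163321 6.025
[(array([373.85,  92.45]), 20), (array([369.875 , 153.8125]), 16)]
```

View pics/w4.png

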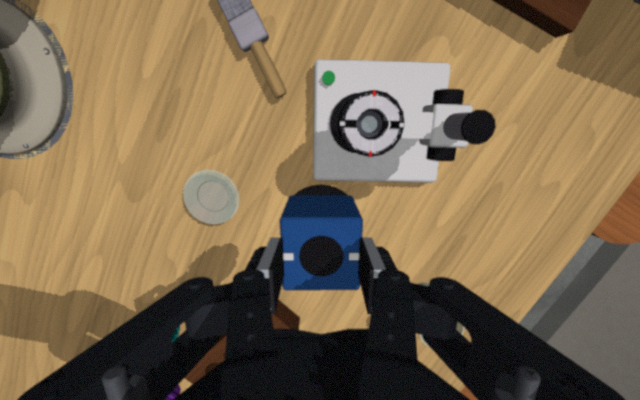

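The mount is now nearly square to the tool. Its red marks are at (373.9,92.5) and (369.9,153.8) and its white marks at about (342,124) and (402,126).

```bash
python3 - <<'E'
from h import *
s=env.observe()
y=np.radians(99.988);s1=dict(position=[0.50308815,0.05617376,0.2757792],tool_rot=np.array([[np.cos(y),np.sin(y),0],[np.sin(y),-np.cos(y),0],[0,0,-1]]))
for a,b in (((352.38,32.95),(373.85,92.45)),((367.57,97.62),(369.875,153.81)),((360,65.3),(371.9,123.1))): print(cross(ray('wrist',a,s1),ray('wrist',b,s)))
an=lambda d:np.degrees(np.arctan2(d[1],d[0]))
im=cv2.imread('pics/w4.png')[80:170,325:420]; cv2.imwrite('pics/w4c.png',cv2.resize(im,None,fx=6,fy=6,interpolation=cv2.INTER_CUBIC))
for z in(.126,.14,.154):
    P=lambda q:plane('wrist',q,z,s); a,b,w,v=P((373.85,92.45)),P((369.875,153.81)),P((342,124)),P((402,126))
    print(z,(a+b)/2,np.linalg.norm(a-b),an(a-b),(w+v)/2,an(v-w))
E
```

```text
(array([0.50759591, 0.21363324, 0.12961623]), [0.0001705138277070721, 0.00017051382770767083])
(array([0.53530586, 0.15674076, 0.12976236]), [0.00010537528232116371, 0.00010537528232144288])
(array([0.5212071 , 0.18600669, 0.12890384]), [0.00015504671678120895, 0.0001550467167814724])
0.126 [0.52216491 0.18552365 0.126     ] 0.06404402867936175 115.93220447130277 [0.52295153 0.18469612 0.126     ] 25.45179101353485
0.14 [0.51994083 0.18446298 0.14      ] 0.06117682634972198 115.93220447130271 [0.52069223 0.18367249 0.14      ] 25.45179101353488
0.154 [0.51771675 0.1834023  0.154     ] 0.058309624020082204 115.93220447130265 [0.51843293 0.18264886 0.154     ] 25.451791013534866
```

View pics/w4c.png

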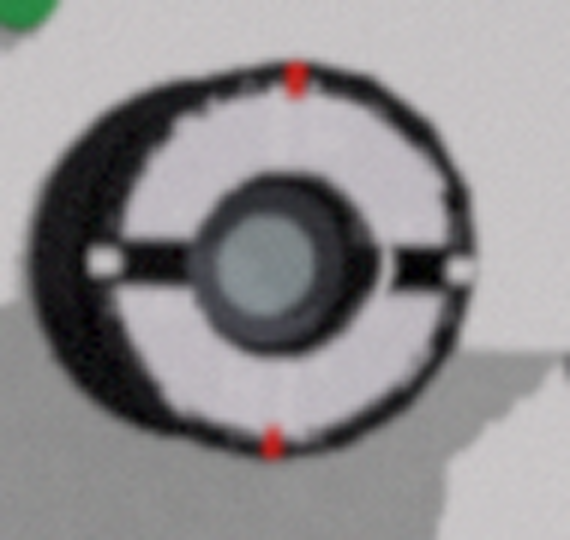

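```bash
python3 - <<'E'
from h import *
s=env.observe(); im=cv2.imread('pics/w4.png')
g=im[232:282,296:348].astype(int); m=(g.max(2)<60).astype(np.uint8); k,l,st,c=cv2.connectedComponentsWithStats(m); i=1+np.argmax(st[1:,4]); d=c[i]+[296,232]; print(d,st[i])
P=plane('wrist',d,s['position'][2]+.026,s); R=np.array(s['tool_rot']); print('offset tool frame',R.T@(P-s['position']))
h=cv2.cvtColor(im,cv2.COLOR_BGR2HSV); w=cv2.inRange(h,(0,0,180),(180,60,255))[240:275,280:365]; k,l,st,c=cv2.connectedComponentsWithStats(w)
for j in range(1,k): 
    if st[j,4]>8: print(st[j],c[j]+[280,240])
E
```

```text
[321.16557734 255.87944808] [   4    4   44   41 1377]
offset tool frame [-0.00073342  0.00059014 -0.02600001]
[ 5 14  8  6 47] [288.42553191 256.55319149]
```

>>> {"method": "jog_arm", "body": {
  "hand": [0.035, 0.035, 0.035, 0.035, 0.035],
  "travel": [
    [0.006, 0.03, 0],
    [0.006, 0.03, 0],
    [0.0057, 0.0246, 0],
    [0, 0, -0.02],
    [0, 0, -0.02]
  ],
  "yaw": [-0.0185, 0, 0, 0, 0]
}}

```text
time_s: 6.7
position: [0.5211, 0.186, 0.2351]
tool_rot: [[-0.44, 0.898, 0.0], [0.898, 0.44, -0.0], [-0.0, 0.0, -1.0]]
ft_force: [0.5, 0.2, -3.0]
grip_width: 0.0406
gripper_force: 81.8
```

>>> {"method": "jog_arm", "body": {
  "hand": [0.035, 0.035, 0.035, 0.035, 0.035],
  "travel": [
    [0, 0, -0.015],
    [0, 0, -0.007],
    [0, 0, 0],
    [0, 0, 0],
    [0, 0, 0]
  ],
  "yaw": [0, 0, 0, 0, 0]
}}

```text
time_s: 7.32
position: [0.5212, 0.1861, 0.2143]
tool_rot: [[-0.441, 0.898, 0.001], [0.898, 0.441, 0.0], [-0.0, 0.001, -1.0]]
ft_force: [0.4, 0.1, -2.4]
grip_width: 0.0401
gripper_force: 81.8
```

```bash
python3 - <<'E'
from h import *
s,im=shot('side'); print(s['position'],'yaw',np.degrees(np.arctan2(s['tool_rot'][1][0],s['tool_rot'][0][0])),s['time_s'],s['ft_force'],s['wrist_torque'])
cv2.imwrite('pics/s1c.png',cv2.resize(im[170:290,260:400,::-1],None,fx=5,fy=5,interpolation=cv2.INTER_CUBIC))
E
```

```text
[0.52115067 0.18609774 0.21427037] yaw 116.14724622306963 7.325 [ 0.36694161  0.10545729 -2.38460809] [-0.0064948  -0.06198915 -0.00842077]
```

View pics/s1c.png

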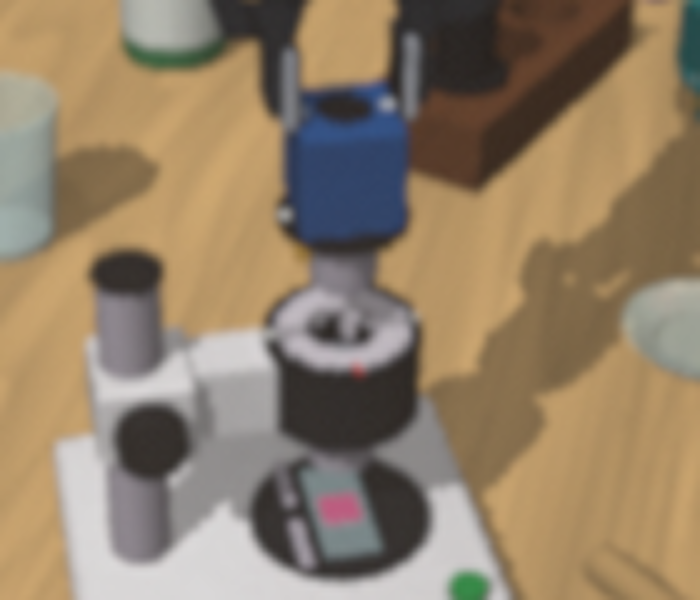

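The side view shows the head hanging upright over the bore, aligned by eye, with the nose just above the mount. I'll nudge y slightly and descend in small steps, watching the force.

>>> {"method": "jog_arm", "body": {
  "hand": [0.035, 0.035, 0.035, 0.035, 0.035],
  "travel": [
    [0, -0.0006, -0.006],
    [0, 0, -0.006],
    [0, 0, -0.005],
    [0, 0, -0.003],
    [0, 0, 0]
  ],
  "yaw": [0, 0, 0, 0, 0]
}}

```text
time_s: 8.0
position: [0.5209, 0.1855, 0.1935]
tool_rot: [[-0.441, 0.898, -0.0], [0.898, 0.441, -0.0], [0.0, -0.0, -1.0]]
ft_force: [-0.1, 0.9, -3.6]
grip_width: 0.0403
gripper_force: 81.8
```

>>> {"method": "jog_arm", "body": {
  "hand": [0.035, 0.035, 0.035, 0.035, 0.035],
  "travel": [
    [0, 0, -0.002],
    [0, 0, -0.002],
    [0, 0, -0.002],
    [0, 0, -0.002],
    [0, 0, 0]
  ],
  "yaw": [0, 0, 0, 0, 0]
}}

```text
time_s: 8.62
position: [0.5209, 0.1855, 0.1856]
tool_rot: [[-0.441, 0.898, -0.0], [0.898, 0.441, -0.0], [0.0, -0.0, -1.0]]
ft_force: [-0.9, -0.4, -3.4]
grip_width: 0.0406
gripper_force: 81.8
```

>>> {"method": "jog_arm", "body": {
  "hand": [0.035, 0.035, 0.035, 0.035, 0.035],
  "travel": [
    [0, 0, -0.0015],
    [0, 0, -0.0015],
    [0, 0, -0.0015],
    [0, 0, -0.0015],
    [0, 0, 0]
  ],
  "yaw": [0, 0, 0, 0, 0]
}}

```text
time_s: 9.25
position: [0.5209, 0.1855, 0.1796]
tool_rot: [[-0.441, 0.898, -0.0], [0.898, 0.441, -0.0], [0.0, -0.0, -1.0]]
ft_force: [-0.8, -0.2, -4.3]
grip_width: 0.0405
gripper_force: 81.8
```

>>> {"method": "jog_arm", "body": {
  "hand": [0.035, 0.035, 0.035, 0.035, 0.035],
  "travel": [
    [0, 0, -0.001],
    [0, 0, -0.001],
    [0, 0, -0.001],
    [0, 0, -0.001],
    [0, 0, 0]
  ],
  "yaw": [0, 0, 0, 0, 0]
}}

```text
time_s: 9.88
position: [0.5209, 0.1855, 0.1756]
tool_rot: [[-0.441, 0.898, -0.0], [0.898, 0.441, 0.0], [0.0, -0.0, -1.0]]
ft_force: [-0.7, 0.4, -3.4]
grip_width: 0.0404
gripper_force: 81.8
```

>>> {"method": "jog_arm", "body": {
  "hand": [0.035, 0.035, 0.035, 0.035, 0.035],
  "travel": [
    [0, 0, -0.001],
    [0, 0, -0.001],
    [0, 0, -0.001],
    [0, 0, 0],
    [0, 0, 0]
  ],
  "yaw": [0, 0, 0, 0, 0]
}}

```text
time_s: 10.5
position: [0.5209, 0.1855, 0.1727]
tool_rot: [[-0.441, 0.898, -0.0], [0.898, 0.441, -0.0], [-0.0, -0.0, -1.0]]
ft_force: [0.4, 0.3, -2.4]
grip_width: 0.0409
gripper_force: 81.8
```

>>> {"method": "jog_arm", "body": {
  "hand": [0.035, 0.035, 0.035, 0.035, 0.035],
  "travel": [
    [0, 0, -0.001],
    [0, 0, -0.001],
    [0, 0, 0],
    [0, 0, 0],
    [0, 0, 0]
  ],
  "yaw": [0, 0, 0, 0, 0]
}}

```text
time_s: 11.12
position: [0.521, 0.1855, 0.1709]
tool_rot: [[-0.441, 0.898, 0.0], [0.898, 0.441, 0.0], [-0.0, 0.0, -1.0]]
ft_force: [-1.3, 0.4, 1.5]
grip_width: 0.0401
gripper_force: 82.5
```

>>> {"method": "jog_arm", "body": {
  "hand": [0.035, 0.035, 0.035, 0.035, 0.035],
  "travel": [
    [0, 0, -0.001],
    [0, 0, 0],
    [0, 0, 0],
    [0, 0, 0],
    [0, 0, 0]
  ],
  "yaw": [0, 0, 0, 0, 0]
}}

```text
time_s: 11.75
position: [0.521, 0.1855, 0.1697]
tool_rot: [[-0.441, 0.898, 0.0], [0.898, 0.441, 0.0], [-0.0, 0.0, -1.0]]
ft_force: [0.1, 0.2, 3.1]
grip_width: 0.0405
gripper_force: 82.6
```

>>> {"method": "jog_arm", "body": {
  "hand": [0.035, 0.035, 0.035, 0.035, 0.035],
  "travel": [
    [0, 0, -0.001],
    [0, 0, 0],
    [0, 0, 0],
    [0, 0, 0],
    [0, 0, 0]
  ],
  "yaw": [0, 0, 0, 0, 0]
}}

```text
time_s: 12.38
position: [0.521, 0.1855, 0.1687]
tool_rot: [[-0.441, 0.898, 0.0], [0.898, 0.441, 0.0], [-0.0, 0.0, -1.0]]
ft_force: [-0.2, -0.5, 2.5]
grip_width: 0.0403
gripper_force: 82.7
```

That is the spring: about 5 N of preload, then soft. Both pins are in the slots, and the plate was met at about TCP z 0.1715, so the rigid stop should be near 0.1585 and the passing height about 0.1602.

>>> {"method": "jog_arm", "body": {
  "hand": [0.035, 0.035, 0.035, 0.035, 0.035],
  "travel": [
    [0, 0, -0.0015],
    [0, 0, -0.0015],
    [0, 0, -0.0015],
    [0, 0, -0.0015],
    [0, 0, 0]
  ],
  "yaw": [0, 0, 0, 0, 0]
}}

```text
time_s: 13.0
position: [0.521, 0.1855, 0.1629]
tool_rot: [[-0.441, 0.898, 0.0], [0.898, 0.441, 0.0], [-0.0, 0.0, -1.0]]
ft_force: [-1.5, -0.5, 7.3]
grip_width: 0.0407
gripper_force: 83.2
```

>>> {"method": "jog_arm", "body": {
  "hand": [0.035, 0.035, 0.035, 0.035, 0.035],
  "travel": [
    [0, 0, -0.001],
    [0, 0, -0.001],
    [0, 0, 0],
    [0, 0, 0],
    [0, 0, 0]
  ],
  "yaw": [0, 0, 0, 0, 0]
}}

```text
time_s: 13.62
position: [0.5211, 0.1855, 0.1612]
tool_rot: [[-0.441, 0.898, 0.001], [0.898, 0.441, 0.0], [-0.0, 0.001, -1.0]]
ft_force: [-0.8, 0.2, 7.9]
grip_width: 0.0406
gripper_force: 83.3
```

>>> {"method": "jog_arm", "body": {
  "hand": [0.035, 0.035, 0.035, 0.035, 0.035],
  "travel": [
    [0, 0, -0.0008],
    [0, 0, 0],
    [0, 0, 0],
    [0, 0, 0],
    [0, 0, 0]
  ],
  "yaw": [0, 0, 0, 0, 0]
}}

```text
time_s: 14.25
position: [0.521, 0.1855, 0.1605]
tool_rot: [[-0.441, 0.898, 0.001], [0.898, 0.441, -0.0], [-0.0, 0.001, -1.0]]
ft_force: [-1.4, -0.9, 8.9]
grip_width: 0.0407
gripper_force: 83.4
```

>>> {"method": "jog_arm", "body": {
  "hand": [0.035, 0.035, 0.035, 0.035, 0.035],
  "travel": [
    [0, 0, 0],
    [0, 0, 0],
    [0, 0, 0],
    [0, 0, 0],
    [0, 0, 0]
  ],
  "yaw": [-0.04, -0.04, -0.04, 0, 0]
}}

```text
time_s: 14.88
position: [0.5213, 0.1856, 0.1606]
tool_rot: [[-0.33, 0.944, 0.002], [0.944, 0.33, 0.0], [-0.0, 0.002, -1.0]]
ft_force: [-0.8, -0.4, 7.9]
grip_width: 0.0403
gripper_force: 83.4
```

```bash
cat > st.py <<'E'
from h import *
s=env.observe(); print(s['position'],'yaw',np.degrees(np.arctan2(s['tool_rot'][1][0],s['tool_rot'][0][0])),s['time_s'],s['ft_force'],s['wrist_torque'],s['q'][5])
E
python3 st.py
```

```text
[0.52130533 0.18560392 0.16056611] yaw 109.28007263199122 14.875 [-0.82492886 -0.43156093  7.92432565] [-0.05963091  0.10763167 -0.02150464] -11.944666908443804
```

>>> {"method": "jog_arm", "body": {
  "hand": [0.035, 0.035, 0.035, 0.035, 0.035],
  "travel": [
    [0, 0, 0],
    [0, 0, 0],
    [0, 0, 0],
    [0, 0, 0],
    [0, 0, 0]
  ],
  "yaw": [-0.05, -0.05, -0.05, 0, 0]
}}

```text
time_s: 15.5
position: [0.5214, 0.1856, 0.1606]
tool_rot: [[-0.185, 0.983, 0.002], [0.983, 0.185, 0.0], [0.0, 0.002, -1.0]]
ft_force: [-0.7, 0.1, 8.7]
grip_width: 0.0402
gripper_force: 83.4
```

```bash
python3 st.py
```

```text
[0.52144498 0.18564839 0.16060205] yaw 100.68433198141874 15.5 [-0.67802346  0.08601946  8.65269535] [ 0.05909342  0.0471044  -0.06565564] -3.3500232569966015
```

It turns freely under the lip, so I'll go on twisting.

>>> {"method": "jog_arm", "body": {
  "hand": [0.035, 0.035, 0.035, 0.035, 0.035],
  "travel": [
    [0, 0, 0],
    [0, 0, 0],
    [0, 0, 0],
    [0, 0, 0],
    [0, 0, 0]
  ],
  "yaw": [-0.08, -0.08, -0.08, -0.08, -0.08]
}}

```text
time_s: 16.12
position: [0.5216, 0.1856, 0.1606]
tool_rot: [[0.214, 0.977, 0.002], [0.977, -0.214, 0.0], [0.001, 0.002, -1.0]]
ft_force: [-0.4, -0.9, 8.1]
grip_width: 0.0403
gripper_force: 83.4
```

>>> {"method": "jog_arm", "body": {
  "hand": [0.035, 0.035, 0.035, 0.035, 0.035],
  "travel": [
    [0, 0, 0],
    [0, 0, 0],
    [0, 0, 0],
    [0, 0, 0],
    [0, 0, 0]
  ],
  "yaw": [-0.08, -0.08, -0.08, -0.08, 0]
}}

```text
time_s: 16.75
position: [0.5216, 0.1856, 0.1607]
tool_rot: [[0.509, 0.861, 0.002], [0.861, -0.509, 0.0], [0.001, 0.002, -1.0]]
ft_force: [1.1, 0.8, 8.0]
grip_width: 0.0407
gripper_force: 83.4
```

```bash
python3 st.py
```

```text
[0.52160534 0.18559069 0.16065669] yaw 59.37995242924541 16.75 [1.09167884 0.80749966 7.9633063 ] [-0.12451962 -0.10729431 -0.04103271] 37.953077161501476
```

Next is 33° more, slowing near the stop.

>>> {"method": "jog_arm", "body": {
  "hand": [0.035, 0.035, 0.035, 0.035, 0.035],
  "travel": [
    [0, 0, 0],
    [0, 0, 0],
    [0, 0, 0],
    [0, 0, 0],
    [0, 0, 0]
  ],
  "yaw": [-0.1, -0.1, -0.1, -0.1, -0.06]
}}

```text
time_s: 17.38
position: [0.5217, 0.1855, 0.1607]
tool_rot: [[0.839, 0.544, 0.002], [0.544, -0.839, 0.0], [0.002, 0.001, -1.0]]
ft_force: [0.7, -0.4, 8.2]
grip_width: 0.0401
gripper_force: 83.4
```

>>> {"method": "jog_arm", "body": {
  "hand": [0.035, 0.035, 0.035, 0.035, 0.035],
  "travel": [
    [0, 0, 0],
    [0, 0, 0],
    [0, 0, 0],
    [0, 0, 0],
    [0, 0, 0]
  ],
  "yaw": [-0.03, -0.03, -0.03, 0, 0]
}}

```text
time_s: 18.0
position: [0.5216, 0.1855, 0.1607]
tool_rot: [[0.884, 0.468, 0.002], [0.468, -0.884, 0.0], [0.002, 0.001, -1.0]]
ft_force: [0.2, -0.3, 8.2]
grip_width: 0.0405
gripper_force: 83.4
```

```bash
python3 st.py
```

```text
[0.52163071 0.18554486 0.16068671] yaw 27.920936322211396 18.0 [ 0.20705381 -0.25258286  8.18956231] [-0.07420143 -0.13848877 -0.01588173] 69.41260170639605
```

>>> {"method": "jog_arm", "body": {
  "hand": [0.035, 0.035, 0.035, 0.035, 0.035],
  "travel": [
    [0, 0, 0],
    [0, 0, 0],
    [0, 0, 0],
    [0, 0, 0],
    [0, 0, 0]
  ],
  "yaw": [-0.02, -0.015, 0, 0, 0]
}}

```text
time_s: 18.62
position: [0.5216, 0.1855, 0.1607]
tool_rot: [[0.899, 0.437, 0.002], [0.437, -0.899, 0.0], [0.002, 0.001, -1.0]]
ft_force: [0.3, 0.4, 7.9]
grip_width: 0.0404
gripper_force: 83.4
```

```bash
python3 st.py
```

```text
[0.52163525 0.18554752 0.16066586] yaw 25.917812869392858 18.625 [0.29888575 0.38343064 7.91690913] [-0.13763417 -0.13181182  0.00844715] 71.4163026874347
```

>>> {"method": "jog_arm", "body": {
  "hand": [0.035, 0.035, 0.035, 0.035, 0.035],
  "travel": [
    [0, 0, 0],
    [0, 0, 0],
    [0, 0, 0],
    [0, 0, 0],
    [0, 0, 0]
  ],
  "yaw": [-0.015, -0.015, 0, 0, 0]
}}

```text
time_s: 19.25
position: [0.5214, 0.1855, 0.1606]
tool_rot: [[0.912, 0.41, 0.002], [0.41, -0.912, -0.0], [0.002, 0.001, -1.0]]
ft_force: [-0.5, -0.5, 9.4]
grip_width: 0.0402
gripper_force: 83.5
```

```bash
python3 st.py
```

```text
[0.52140371 0.18547494 0.16064773] yaw 24.213842110533644 19.25 [-0.46555958 -0.49827347  9.41704183] [-0.14206859  0.10341283  0.17731531] 73.12308655067906
```

It is at the firm stop (0.18 N m). I'll ease off a hair and let it rise into the pockets.

>>> {"method": "jog_arm", "body": {
  "hand": [0.035, 0.035, 0.035, 0.035, 0.035],
  "travel": [
    [0, 0, 0],
    [0, 0, 0.001],
    [0, 0, 0.001],
    [0, 0, 0.001],
    [0, 0, 0]
  ],
  "yaw": [0.015, 0, 0, 0, 0]
}}

```text
time_s: 19.88
position: [0.5214, 0.1855, 0.1634]
tool_rot: [[0.906, 0.423, 0.002], [0.423, -0.906, 0.0], [0.002, 0.001, -1.0]]
ft_force: [0.1, -0.1, 6.7]
grip_width: 0.0405
gripper_force: 83.2
```

>>> {"method": "jog_arm", "body": {
  "hand": [0.035, 0.035, 0.035, 0.035, 0.035],
  "travel": [
    [0, 0, 0.0007],
    [0, 0, 0.0007],
    [0, 0, 0],
    [0, 0, 0],
    [0, 0, 0]
  ],
  "yaw": [0, 0, 0, 0, 0]
}}

```text
time_s: 20.5
position: [0.5214, 0.1855, 0.1646]
tool_rot: [[0.906, 0.423, 0.001], [0.423, -0.906, -0.0], [0.001, 0.001, -1.0]]
ft_force: [-0.1, 0.1, 5.8]
grip_width: 0.0404
gripper_force: 83.1
```

```bash
python3 st.py
```

```text
[0.52139452 0.18545816 0.16464307] yaw 25.053146215240783 20.5 [-0.13946232  0.1163308   5.79526197] [-0.0987953  -0.09484424 -0.04881166] 72.27733506944546
```

>>> {"method": "jog_arm", "body": {
  "hand": [0.035, 0.035, 0.035, 0.035, 0.035],
  "travel": [
    [0, 0, 0.0005],
    [0, 0, 0.0005],
    [0, 0, 0],
    [0, 0, 0],
    [0, 0, 0]
  ],
  "yaw": [0, 0, 0, 0, 0]
}}

```text
time_s: 21.12
position: [0.5212, 0.1854, 0.1655]
tool_rot: [[0.906, 0.423, 0.001], [0.423, -0.906, -0.0], [0.001, 0.0, -1.0]]
ft_force: [0.5, -0.0, 5.1]
grip_width: 0.0404
gripper_force: 83.0
```

>>> {"method": "jog_arm", "body": {
  "hand": [0.035, 0.035, 0.035, 0.035, 0.035],
  "travel": [
    [0, 0, 0.0005],
    [0, 0, 0],
    [0, 0, 0],
    [0, 0, 0],
    [0, 0, 0]
  ],
  "yaw": [0, 0, 0, 0, 0]
}}

```text
time_s: 21.75
position: [0.5209, 0.1854, 0.1656]
tool_rot: [[0.906, 0.423, -0.0], [0.423, -0.906, -0.0], [-0.0, 0.0, -1.0]]
ft_force: [2.8, 0.5, 0.3]
grip_width: 0.0405
gripper_force: 82.3
```

The head stops rising at 0.1656, so it is seated in the pockets. I'll take off the load and open.

>>> {"method": "jog_arm", "body": {
  "hand": [0.04, 0.05, 0.065, 0.085, 0.085],
  "travel": [
    [0, 0, -0.0005],
    [0, 0, 0],
    [0, 0, 0],
    [0, 0, 0],
    [0, 0, 0]
  ],
  "yaw": [0, 0, 0, 0, 0],
  "grip_force": 20
}}

```text
time_s: 22.38
position: [0.5208, 0.1856, 0.1653]
tool_rot: [[0.906, 0.424, -0.0], [0.424, -0.906, 0.0], [-0.0, -0.0, -1.0]]
ft_force: [-0.5, 0.9, -0.2]
grip_width: 0.0853
gripper_force: 0.0
```

>>> {"method": "jog_arm", "body": {
  "hand": [0.085, 0.085, 0.085, 0.085, 0.085],
  "travel": [
    [0, 0, 0],
    [0, 0, 0],
    [0, 0, 0.02],
    [0, 0, 0.03],
    [0, 0, 0.04]
  ],
  "yaw": [0, 0, 0, 0, 0]
}}

```text
time_s: 23.0
position: [0.5205, 0.1854, 0.2557]
tool_rot: [[0.906, 0.423, -0.002], [0.423, -0.906, -0.0], [-0.002, -0.001, -1.0]]
ft_force: [0.2, -0.1, -0.1]
grip_width: 0.0855
gripper_force: 0.0
```

>>> {"method": "jog_arm", "body": {
  "hand": [0.085, 0.085, 0.085, 0.085, 0.085],
  "travel": [
    [-0.01, -0.02, 0.02],
    [-0.02, -0.04, 0],
    [-0.02, -0.04, 0],
    [-0.01, -0.02, 0],
    [0, 0, 0]
  ],
  "yaw": [0, 0, 0, 0, 0]
}}

```text
time_s: 23.62
position: [0.4606, 0.0647, 0.2756]
tool_rot: [[0.907, 0.422, 0.0], [0.422, -0.907, -0.0], [0.0, 0.0, -1.0]]
ft_force: [0.7, 0.7, -0.6]
grip_width: 0.0848
gripper_force: 0.0
```

```bash
python3 - <<'E'
from h import *
import st
s,a=shot('side'); _,b=shot('top')
f=lambda i:cv2.resize(i[:,:,::-1],None,fx=4,fy=4,interpolation=cv2.INTER_CUBIC)
cv2.imwrite('pics/fin.png',np.hstack([f(a[170:290,270:370]),f(b[150:270,210:310])]))
E
```

```text
[0.46060717 0.0646769  0.27563797] yaw 24.935835817190735 23.625 [ 0.66635074  0.72809399 -0.55319526] [-0.04560495  0.02422897  0.00626424] 58.42306729993676
```

View pics/fin.png

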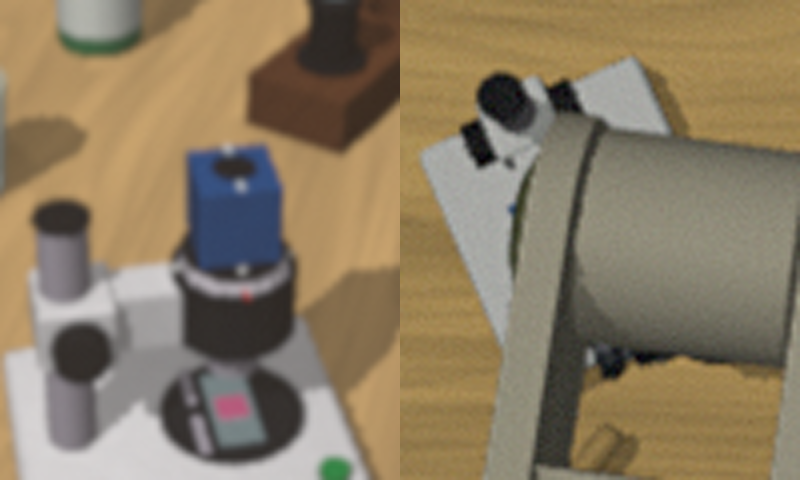

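The side view shows the head upright and low in the mount. Its white flange mark at (241,270) lines up with the red mark at (247,295), and nothing touches it, so it is locked.

```bash
python3 -c "
from rig import env
print(env.close_job())"
```

```text
the job is handed in; nothing more can be done
None
```

The blue camera head is locked in the bayonet mount, upright and released, with the spring pressed gently (about 13 N at most) and nothing else on the bench touched; the job is handed in at about 24 s of the 64 s allowed.

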